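# Set up a turret drilling jig: clamp the strip, dial the bush, drop in the bit

## Robot

A 6-joint arm with a two-finger parallel gripper is mounted at the origin on a cart in front of the work surface, level with it; the furniture and walls round the work are solid. World frame = base frame: x ahead of the robot, y to its left, z up, the work surface at z = 0. Lengths are in mm, angles in rad, forces in N, time in s.
With the tool pointing down it reaches from about 275 to 750 mm from the base axis. Payload 10.2 kg.
Tool frame: the origin (TCP) lies at the very end of the fingers, on their centre line; the grasp point (between the pads) lies 19 mm behind it; z points along the fingers, y is the line along which they close (so a half turn about z gives the same grasp; the last joint's range is limited). The gripper opens to 85 mm and grips with 20 to 120 N. Pads are 22 mm wide; open, the fingers measure 114 mm over their backs; the gripper's body (76 mm by 85 mm) begins 54 mm behind the grasp point. The pads swing forward as they close: fully open they stand 13 mm farther back than shut.
Start: joints at [0.955, 0.313, 1.498, -0, 1.331, -0.223], TCP at [200.971, 485.017, 231.294] pointing down, gripper open.
Joint ranges: [-2.94, 2.94], [-0.97, 2.17], [0.19, 2.56], [-1.23, 4.37], [0.02, 3.11], [-2.88, 2.88]. Speed limits (rad/s): [2.39, 2.39, 3.01, 3.14, 3.14, 3.14].

## Interface

Orientations are given as a unit quaternion [w, x, y, z].
In Python, from rig import * gives the robot as it stands. The module is installed in compiled form; this text tells all that it offers.
- The arm moves only by the shell command python3 -m crank 'ROWS' [FORCE]. ROWS is JSON, a list that holds one entry, the list of rows, each a list of 7 numbers: the shift along the tool's x, y, z in units of 25 mm (1.0 is 25 mm), then the turn, a rotation vector about the tool's x, y, z in units of 8 degrees (1.0 is 8 degrees), then the finger opening in mm, from 0 to 85.4. A call has exactly 8 rows; each row shifts and turns the commanded pose from where the row before left it, along the tool's axes as they then stand; what a row does not reach is not made up. A row lasts 1/10 s, in which the tool goes at most 50 mm and 8.59 degrees, less where a joint would pass 70% of its speed; a pose out of reach is approached as far as the arm can. A call is refused whole if a number of a shift passes 1 or a number of a turn 1, either way. A call with a gripper value outside its range is refused whole. The fingers move at their own pace and stop on an object; FORCE is the grip in N (left out, the last holds). Time passes only in rows, so rows that do not move let the fingers close, or fill a call up. It gives the time, the measured TCP pose, the force, the opening and the grip force at its end, in the units of the state.
- sense(): the state, without advancing time (a new reading comes with each control period).
- capture(name): name is "scene" or "top" or "wrist"; returns the picture (384x512x3 uint8, blue, green, red); there is no depth.
- camera_model(name): a dict with "fx", "fy", "cx", "cy" (pixels), "world_from_camera" (4x4, takes a point from camera to world coordinates); the wrist camera has in their place "T_tool_cam" (4x4, takes a point from camera to tool coordinates, whose origin is the TCP and whose axes are the flange's). Camera axes: x right, y up, looking along -z (the intrinsics and any distortion apply to the point x, -y, -z); pixel columns grow to the right and rows downward; lengths in mm; the calibration is good to about 2 mm. A picture is of the moment at which its call begins: read the wrist's pose just before it. camera_model takes no time and is no camera call.
- finish_job(): hands the job in; it is judged then, once.
The state is a dict: "time_s": time; "joints": joint angles; "dq": joint speeds; "tau": joint torques, N m; "eef_pos": TCP position; "ee_rot": TCP orientation; "force": force on the tool from outside, world axes, zero at the start; "wrist_torque": the same for the moment, N m; "grip_width": opening from 0.0 (shut) to 1.0 (fully open); "grip_force": force on a finger pad.
Only numpy, scipy, OpenCV 4.12 (cv2) and the standard library are available. Lean on these libraries where they do the work, as an engineer would, in place of code of your own. Each camera call takes 0.05 s, during which the arm holds its last target. There are 200 camera calls.

## Task

Set up the drilling jig for the bit whose wooden block stands nearest to you: slide the oak strip along its channel, under the bridge, until it is hard against the end stop, and swing the cam lever fully shut to clamp it. Then turn the turret by its posts until the guide bush of that bit's own diameter stands at the brass pointer, straight over the strip, and drop the bit through the bush so that it stands upright with its point on the wood. Leave the other two bits standing in their blocks.

Things in the scene. Friction and masses are not known exactly. Their poses are not given: they have to be found in the camera images.
- jig: Fixed drilling jig. Origin on the table below the drilling station; x: the way the strip slides in, y: left of that. Base (mm) x -125 to 100, y -46 (-72 by the cam) to 46, 15 thick. Channel y -14 to 14, floor z 15; left wall (fence) x -64 to 90, right wall x -30 to 90, both up to z 39. Steel bridge over it, z 39 to 47, x -30 to 90, y -43 to 43, 26 mm hole at x = y = 0.
- end_stop (a point): Centre of the face of the steel end stop across the far end of the channel: jig x = 75, y = 0, z = 27 mm.
- station (a point): Drilling station: straight above the hole in the bridge, at the height of the bush tops (jig x = y = 0, z = 73 mm). A brass diamond pointer on the bridge's front edge, 24 mm nearer the strip's outer end, marks it.
- turret_axis (a point): Top of the turret's pivot (jig x = 42, y = 0, z = 73 mm). Turret: aluminium wheel 124 mm across, z 49 to 70, on the bridge. Five bushes, centres 42 mm from the axis, 72 deg apart; midway between them five upright posts, 12 mm thick, 64 mm from the axis, tops at z = 92. Friction holds it where it is left; some 2 N at a post turns it either way.
- bush_8 (a point): Centre of the mouth (top, z = 73 mm) of the steel guide bush for an 8 mm bit; turns with the turret. All bushes are 32 mm outside, 24 mm deep, and bored straight through 1.6 mm wider than their bit. Anticlockwise seen from above they are 8, 12, 16, 20, 24 mm.
- bush_12 (a point): Centre of the mouth of the 12 mm bush; turns with the turret.
- bush_16 (a point): Centre of the mouth of the 16 mm bush; turns with the turret.
- bush_20 (a point): Centre of the mouth of the 20 mm bush; turns with the turret.
- bush_24 (a point): Centre of the mouth of the 24 mm bush; turns with the turret.
- cam_lever (a joint): Angle of the cam lever, rad: 0 = open, 65 deg out from the jig's -x towards its -y; 1.134 = shut, pointing to the jig's -x, against its own end; grows clockwise seen from above. Pivot at jig x = -60, y = -36. Shutting it shoves the strip up to 4 mm across on to the fence. Friction holds it where it is left; 2 N at the knob moves it, some 10 N at the end as it grips.
- cam_knob (a point): Top centre of the black knob on the cam lever: upright, 18 mm thick, 55 mm from the pivot, 40 to 70 mm above the table. A flat steel lever (14 mm wide, 33 to 41 mm above the table) joins it to the cam.
- timber_end (a point): Top of the near end of a fixed stack of timber wrapped in blue sheet that stands between the jig and the blocks: 200 to 220 mm high, 170 mm wide, it runs 420 mm away from here, 48 deg to the left of straight ahead. Lift over it.
- strip: Loose oak strip, 24 mm wide, 150 mm long, 19 mm high, 47 g. Origin at the centre of its underside, its length along its own y. It lies in the jig's channel, pushed in only part of the way, the outer end towards the robot. Home against the end stop its centre is at jig x = 0 and its outer end at jig x = -75 mm.
- bit_12: Loose fluted steel drill bit of 12 mm diameter, 60 g, standing point down, leaning up to 0.04 rad, in its block. Origin at its point, z up along it: fluted body 12 mm thick up to 75 mm, then a plain round shank 10 mm thick from 75 to 115 mm, by which it is gripped.
- block_12: Fixed oak offcut 55 x 48 x 37 mm, origin at the centre of its underside, with one hole 25 mm deep, 1 mm wider than the bit, in which the 12 mm bit stands (point 12 mm above the table). One of the three blocks stands by itself, nearest the robot, 0.42 to 0.56 m from its base axis; the other two are over 0.6 m away.
- bit_16: Loose fluted steel drill bit of 16 mm diameter, 100 g, standing point down, leaning up to 0.04 rad, in its block. Origin at its point, z up along it: fluted body 16 mm thick up to 75 mm, then a plain round shank 10 mm thick from 75 to 115 mm, by which it is gripped.
- block_16: Fixed oak offcut 55 x 48 x 37 mm, origin at the centre of its underside, with one hole 25 mm deep, 1 mm wider than the bit, in which the 16 mm bit stands (point 12 mm above the table). One of the three blocks stands by itself, nearest the robot, 0.42 to 0.56 m from its base axis; the other two are over 0.6 m away.
- bit_20: Loose fluted steel drill bit of 20 mm diameter, 160 g, standing point down, leaning up to 0.04 rad, in its block. Origin at its point, z up along it: fluted body 20 mm thick up to 75 mm, then a plain round shank 10 mm thick from 75 to 115 mm, by which it is gripped.
- block_20: Fixed oak offcut 55 x 48 x 37 mm, origin at the centre of its underside, with one hole 25 mm deep, 1 mm wider than the bit, in which the 20 mm bit stands (point 12 mm above the table). One of the three blocks stands by itself, nearest the robot, 0.42 to 0.56 m from its base axis; the other two are over 0.6 m away.

How it is judged:
By the outcome, as a careful person would: the job done as asked, in the order asked, and still so for the second after the job is handed in, with the robot touching nothing.
It also fails if it takes over 72 s, if anything falls off the work surface, if the arm or the gripper's body presses on something with over 40 N, if the wrist force passes 120 N, or if a joint passes its speed limit or range.

## Working session

There is one attempt and no reset: what is moved stays moved. The work goes in short steps, Python scripts to look and compute and a shell command to move; the robot and the scene stay as the last step left them, time stands still between calls to the robot, and variables do not carry over. Pictures are saved under pics/ and viewed, at most 11 in all, crops included, and the job is handed in when it is done.

```bash
mkdir -p pics; cat > h.py <<'E'
from rig import *
import numpy as np, cv2
from scipy.spatial.transform import Rotation as R
def tool():
    s=sense(); q=np.array(s['ee_rot']); T=np.eye(4)
    T[:3,:3]=R.from_quat([q[1],q[2],q[3],q[0]]).as_matrix(); T[:3,3]=s['eef_pos']; return T
def cam(n,T=None):
    m=camera_model(n)
    W=np.array(m['world_from_camera']) if 'world_from_camera' in m else (tool() if T is None else T)@np.array(m['T_tool_cam'])
    return m,W
def ray(n,u,v,T=None):
    m,W=cam(n,T); d=W[:3,:3]@np.array([(u-m['cx'])/m['fx'],-(v-m['cy'])/m['fy'],-1]); return W[:3,3],d
def onz(n,u,v,z,T=None):
    o,d=ray(n,u,v,T); return o+d*(z-o[2])/d[2]
def proj(n,p,T=None):
    m,W=cam(n,T); c=np.linalg.inv(W)@np.append(p,1); return m['cx']+m['fx']*c[0]/-c[2], m['cy']-m['fy']*c[1]/-c[2]
E
python3 - <<'E'
from h import *
for n in ('scene','top','wrist'):
    m=camera_model(n); print(n,{k:(np.round(v,3).tolist()) for k,v in m.items() if not isinstance(v,str)})
a=capture('scene');b=capture('top');c=capture('wrist')
for n,i in zip(('s0','t0','w0'),(a,b,c)): cv2.imwrite(f'pics/{n}.png',i)
print(sense()); 
cv2.imwrite('pics/t0b.png',cv2.resize(b,(800,600),interpolation=cv2.INTER_CUBIC))
E
```

```text
scene {'fx': 473.552, 'fy': 473.552, 'cx': 256.814, 'cy': 190.153, 'world_from_camera': [[-0.83, 0.332, -0.449, -116.844], [-0.558, -0.514, 0.652, 1093.675], [-0.015, 0.791, 0.612, 988.183], [0.0, 0.0, 0.0, 1.0]]}
top {'fx': 360.176, 'fy': 360.176, 'cx': 258.884, 'cy': 194.517, 'world_from_camera': [[-0.001, 0.992, -0.126, 424.09], [-0.999, -0.006, -0.032, 160.707], [-0.033, 0.126, 0.992, 1014.239], [0.0, 0.0, 0.0, 1.0]]}
wrist {'fx': 283.156, 'fy': 283.156, 'cx': 254.532, 'cy': 190.408, 'T_tool_cam': [[-0.0, 0.955, 0.298, 77.46], [1.0, -0.0, 0.0, 0.879], [0.0, 0.298, -0.955, -142.13], [0.0, 0.0, 0.0, 1.0]]}
{'time_s': 0.15, 'joints': array([ 9.54603785e-01,  3.13305587e-01,  1.49822583e+00, -1.77088203e-05,
        1.33097096e+00, -2.23418350e-01]), 'dq': array([ 0.00011697, -0.00198095, -0.00238669,  0.00024109,  0.00231044,
        0.00121891]), 'tau': array([ 9.24266787e-04, -4.12366176e+01, -2.59799480e+01, -1.82409967e-04,
        3.22137668e-03, -7.77802057e-06]), 'eef_pos': array([200.86585295, 484.86519147, 230.8884949 ]), 'ee_rot': array([-1.77538849e-04,  1.95125068e-01,  9.80778263e-01, -4.18866732e-04]), 'force': array([-0.67314132,  0.95773831,  0.79734477]), 'wrist_torque': array([-0.01557406, -0.04685172,  0.05425645]), 'grip_force': 0.0, 'grip_width': 1.0001829240517797}
```

View pics/t0b.png

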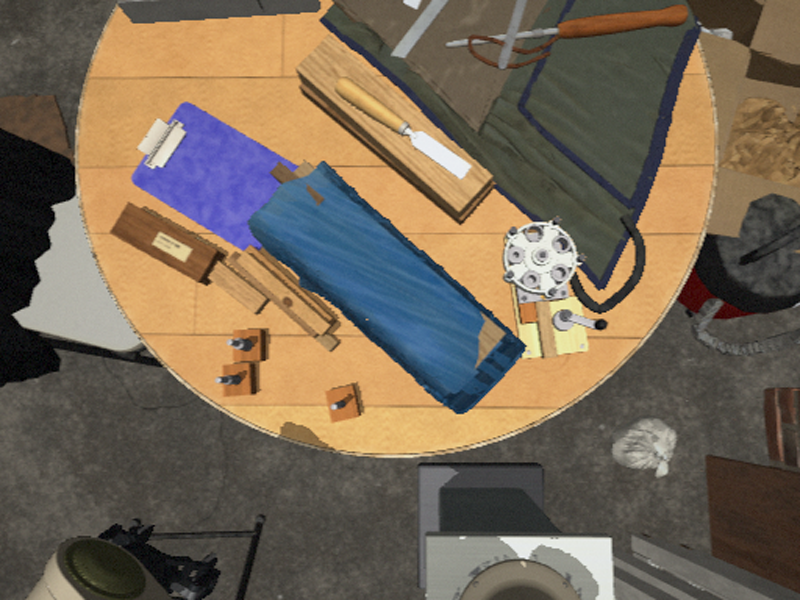

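View pics/s0.png

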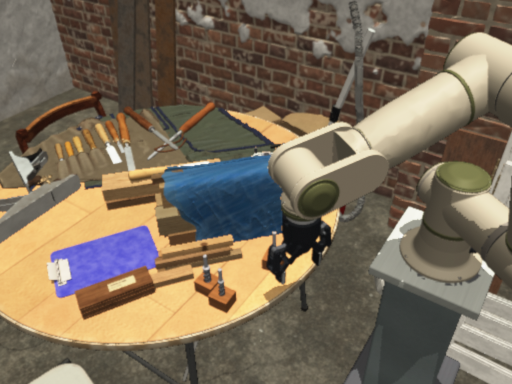

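Top view (800x600): the jig is at about (545,290) with the strip's outer end toward the robot at (548,350) and the cam knob at (600,324). The near block is at (342,402), the other two at (247,345) and (238,379), and the blue timber lies between.

```bash
python3 - <<'E'
from h import *
t=cv2.imread('pics/t0.png'); w=cv2.imread('pics/w0.png')
a=cv2.resize(t[130:235,310:400],(514,600),interpolation=cv2.INTER_CUBIC)
b=cv2.resize(t[205:275,130:240],(286,182),interpolation=cv2.INTER_CUBIC)
c=cv2.resize(w,(286,214))
o=np.zeros((600,800,3),np.uint8); o[:,:514]=a;o[:182,514:]=b;o[190:404,514:]=c
cv2.imwrite('pics/c1.png',o)
for n,u,v,z in [('near',342,402,37),('b2',247,345,37),('b3',238,379,37),('turret',542,254,73),('strip',545,350,34),('knob',600,324,70),('jigL',527,357,15),('jigR',590,350,15)]:
    p=onz('top',u*.64,v*.64,z); print(n,np.round(p),round(float(np.hypot(*p[:2]))))
E
```

```text
near [379. 300.  37.] 483
b2 [477. 469.  37.] 669
b3 [418. 483.  37.] 638
turret [627. -41.  73.] 629
strip [467. -50.  34.] 469
knob [ 508. -134.   70.] 526
jigL [456. -22.  15.] 456
jigR [ 467. -132.   15.] 486
```

View pics/c1.png

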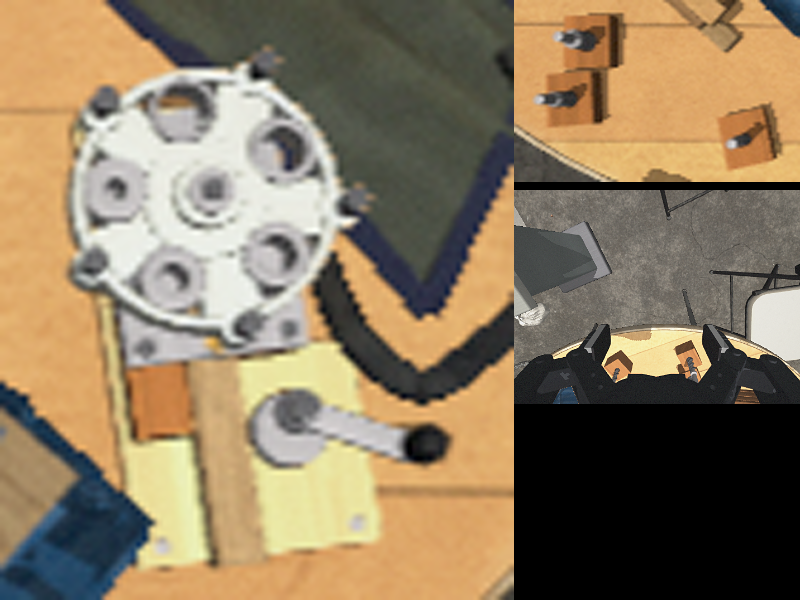

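The large crop shows bushes 8 at (115,188), 12 at (172,278), 16 at (275,253), 20 at (278,150) and 24 at (182,108). The strip sits at (230,460), the cam knob at (425,445) and the pointer at (215,342). I'll move over the jig, photographing the near block on the way.

```bash
python3 -m crank '[[[-0.98,-0.7,-1,0,0,0,60],[-0.98,-0.7,-1,0,0,0,30],[-0.98,-0.7,0,0,0,0,0],[-0.98,-0.7,0,0,0,0,0],[-0.98,-0.7,0,0,0,0,0],[-0.98,-0.7,0,0,0,0,0],[-0.98,-0.7,0,0,0,0,0],[0,0,0,0,0,0,0]]]'
python3 - <<'E'
from h import *
T=tool(); np.save('Tw1.npy',T); cv2.imwrite('pics/w1.png',capture('wrist'))
E
python3 -m crank '[[[-0.98,-0.7,0,0,0,0,0],[-0.98,-0.7,0,0,0,0,0],[-0.98,-0.7,0,0,0,0,0],[-0.98,-0.7,0,0,0,0,0],[-0.98,-0.7,0,0,0,0,0],[-0.98,-0.7,0,0,0,0,0],[-0.98,-0.7,0,0,0,0,0],[-0.98,-0.7,0,0,0,0,0]]]'
python3 -m crank '[[[-0.98,-0.7,0,0,0,0,0],[-0.98,-0.7,0,0,0,0,0],[-0.98,-0.7,0,0,0,0,0],[-0.98,-0.7,0,0,0,0,0],[-0.98,-0.7,0,0,0,-1,0],[0,0,0,0,0,-1,0],[0,0,0,0,0,-1,0],[0,0,0,0,0,-0.5,0]]]'
python3 - <<'E'
from h import *
T=tool(); np.save('Tw2.npy',T); print(np.round(T,3)); i=capture('wrist'); cv2.imwrite('pics/w2.png',i)
a=cv2.imread('pics/w1.png'); u,v=proj('wrist',[379,300,80],np.load('Tw1.npy')); print(u,v)
o=np.zeros((600,800,3),np.uint8); o[:,:]=cv2.resize(i,(800,600),interpolation=cv2.INTER_CUBIC)
x0=int(np.clip(u-45,0,422)); y0=int(np.clip(v-45,0,294))
o[420:,620:]=cv2.resize(a[y0:y0+90,x0:x0+90],(180,180)); print(x0,y0)
cv2.imwrite('pics/c2.png',o)
E
```

```text
time_s: 0.95
eef_pos: [313.8, 304.2, 281.2]
ee_rot: [0.0, 0.197, 0.98, -0.0]
force: [-0.4, 0.6, -0.7]
grip_width: 0.002
grip_force: 0.0
time_s: 1.8
eef_pos: [440.4, 101.7, 281.2]
ee_rot: [-0.0, 0.195, 0.981, 0.0]
force: [-0.1, -0.2, 0.4]
grip_width: -0.003
grip_force: 0.0
time_s: 2.6
eef_pos: [519.9, -25.0, 280.9]
ee_rot: [-0.0, -0.051, 0.999, 0.0]
force: [-0.1, -0.2, 0.1]
grip_width: 0.003
grip_force: 0.0
[[-9.95000e-01 -1.01000e-01 -1.00000e-03  5.19895e+02]
 [-1.01000e-01  9.95000e-01  0.00000e+00 -2.50140e+01]
 [ 1.00000e-03  1.00000e-03 -1.00000e+00  2.80931e+02]
 [ 0.00000e+00  0.00000e+00  0.00000e+00  1.00000e+00]]
269.9619269872554 213.4228870348166
224 168
```

View pics/c2.png

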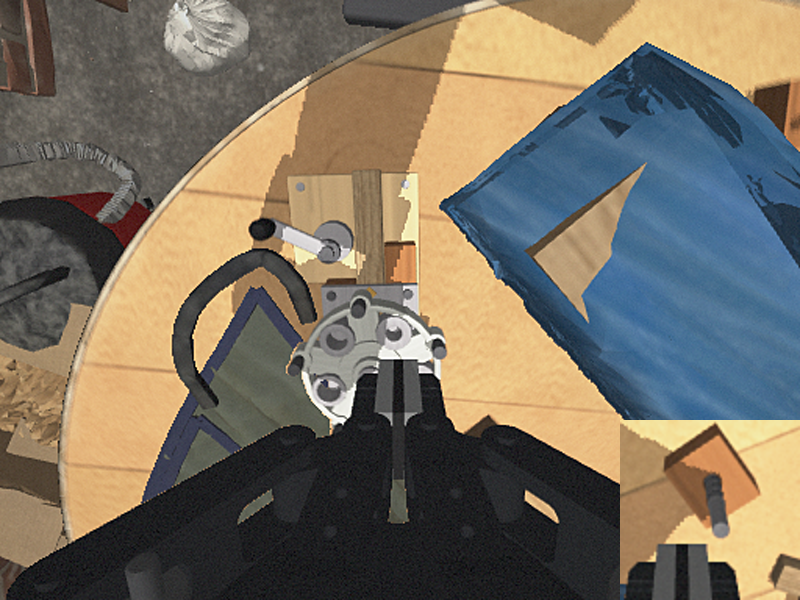

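The wrist view (800x600) shows the base's near corners at (288,177) and (418,172), the strip's outer end at (353..381,170), and the pointer at (371,294). The knob is at (262,229), the cam pivot at (333,242), the 16 bush at (337,335), the 12 bush at (395,328), and the timber corner at (443,205). The inset bit looks slim; I'll measure it next.

```bash
python3 - <<'E'
from h import *
T=np.load('Tw2.npy'); f=.64
for n,u,v,z in [('baseR',288,177,15),('baseL',418,172,15),('stripR',353,170,34),('stripL',381,170,34),('brR',322,288,47),('brL',420,285,47),('ptr',371,294,50),('b16',337,335,73),('b12',395,328,73),('b20',325,388,73),('post',360,308,92),('postL',437,345,92),('postR',297,362,92),('knob',262,229,70),('timber',443,205,205)]:
    print(n,np.round(onz('wrist',u*f,v*f,z,T)[:2],1))
t=[('axis',213,188,73),('p1',106,98,92),('p2',265,62,92),('p3',358,200,92),('p4',248,323,92),('p5',92,262,92),('8',115,188,73),('12',172,278,73),('16',275,253,73),('20',278,150,73),('24',182,108,73),('knob',425,445,70),('baseL',142,567,15),('baseR',382,540,15),('timber',150,520,205)]
for n,u,v,z in t: print('T',n,np.round(onz('top',310+u*90/514,130+v*105/600,z)[:2],1))
# bit widths in w1
a=cv2.imread('pics/w1.png'); h=cv2.cvtColor(a,cv2.COLOR_BGR2HSV)
c=a[168:258,224:314]; m=((h[168:258,224:314,1]<70)&(h[168:258,224:314,2]>50)).astype(np.uint8)
m[62:]=0
for y in range(20,62):
    r=np.where(m[y])[0]; print(y,(r.min(),r.max(),len(r)) if len(r) else '',end=' ')
T1=np.load('Tw1.npy');C=(T1@np.array(camera_model('wrist')['T_tool_cam']))[:3,3];print(C)
E
```

```text
baseR [ 467.9 -127. ]
baseL [452.  -12.3]
stripR [455.5 -68.1]
stripL [453.1 -44.5]
brR [558. -87.]
brL [546.5  -1.1]
ptr [558.2 -43.3]
b16 [590.4 -68.3]
b12 [579.  -19.9]
b20 [641.9 -75.8]
post [557.6 -49.7]
postL [582.9  14.9]
postR [609.5 -97.6]
knob [ 506.8 -133.7]
timber [462.   -7.5]
T axis [626.3 -42.5]
T p1 [664.5   8.8]
T p2 [680.6 -63.8]
T p3 [ 616.1 -103.3]
T p4 [560.3 -52. ]
T p5 [588.6  17. ]
T 8 [626.7   2.6]
T 12 [584.2 -22.4]
T 16 [595.6 -69.8]
T 20 [644. -73.]
T 24 [664.3 -29.4]
T knob [ 506.9 -135.2]
T baseL [453.5 -15.2]
T baseR [ 466.1 -129.9]
T timber [466.1  14.6]
20  21  22  23  24  25  26  27 (np.int64(45), np.int64(47), 3) 28 (np.int64(43), np.int64(47), 4) 29 (np.int64(42), np.int64(49), 8) 30 (np.int64(42), np.int64(49), 8) 31 (np.int64(43), np.int64(49), 7) 32 (np.int64(42), np.int64(50), 8) 33 (np.int64(43), np.int64(50), 8) 34 (np.int64(43), np.int64(50), 8) 35 (np.int64(43), np.int64(49), 7) 36 (np.int64(43), np.int64(49), 7) 37 (np.int64(43), np.int64(50), 8) 38 (np.int64(43), np.int64(50), 8) 39 (np.int64(44), np.int64(51), 8) 40 (np.int64(44), np.int64(51), 8) 41 (np.int64(44), np.int64(51), 8) 42 (np.int64(44), np.int64(52), 9) 43 (np.int64(44), np.int64(51), 8) 44 (np.int64(44), np.int64(51), 8) 45 (np.int64(45), np.int64(52), 8) 46 (np.int64(45), np.int64(52), 8) 47 (np.int64(45), np.int64(52), 8) 48 (np.int64(45), np.int64(52), 8) 49 (np.int64(46), np.int64(52), 7) 50 (np.int64(46), np.int64(53), 8) 51 (np.int64(46), np.int64(53), 8) 52 (np.int64(46), np.int64(53), 8) 53 (np.int64(46), np.int64(53), 8) 54 (np.int64(46), np.int64(54), 9) 55 (np.int64(46), np.int64(54), 9) 56 (np.int64(47), np.int64(53), 7) 57 (np.int64(47), np.int64(53), 7) 58 (np.int64(48), np.int64(52), 5) 59  60  61  [243.30177621 335.17435574 423.2642967 ]
```

The near bit's body is about 8 px wide, the same as its 10 mm shank, so it is the 12 mm bit. The jig yaw is about 7°, the station is near (582,-44), and the turret needs about +30° anticlockwise. Next: go behind the strip's outer end, leaning the body away from the timber.

```bash
python3 -m crank '[[[0.95,-0.28,0,0,0,0,0],[0.95,-0.28,0,0,0,0,0],[0.95,-0.28,0,0,0,0,0],[0.95,-0.28,0,0,0,0,0],[0,0,0,-1,0,-0.15,0],[0,-0.13,0.93,0,0,0,0],[0,-0.13,0.93,0,0,0,0],[0,-0.13,0.93,0,0,0,0]]]' | head -3
python3 -m crank '[[[0,-0.13,0.93,0,0,0,0],[0,-0.13,0.93,0,0,0,0],[0,-0.13,0.93,0,0,0,0],[0,-0.13,0.93,0,0,0,0],[0,-0.13,0.93,0,0,0,0],[0,-0.13,0.93,0,0,0,0],[0,-0.13,0.93,0,0,0,0],[0,0,0,0,0,0,0]]]'
python3 - <<'E'
from h import *
T=tool(); np.save('Tw3.npy',T); i=capture('wrist'); cv2.imwrite('pics/w3.png',i)
c=i[40:330,130:480]; t=capture('top')[130:270,270:440]
o=np.zeros((600,800,3),np.uint8); o[:290,:350]=c; o[:370,350:]=cv2.resize(t,(450,370)); cv2.imwrite('pics/c3.png',o)
E
```

```text
time_s: 3.45
eef_pos: [428.0, -62.3, 210.0]
ee_rot: [-0.003, -0.058, 0.996, 0.07]
time_s: 4.25
eef_pos: [426.9, -61.3, 44.6]
ee_rot: [-0.006, -0.058, 0.996, 0.071]
force: [0.7, 0.0, 1.3]
grip_width: -0.004
grip_force: 0.0
```

View pics/c3.png

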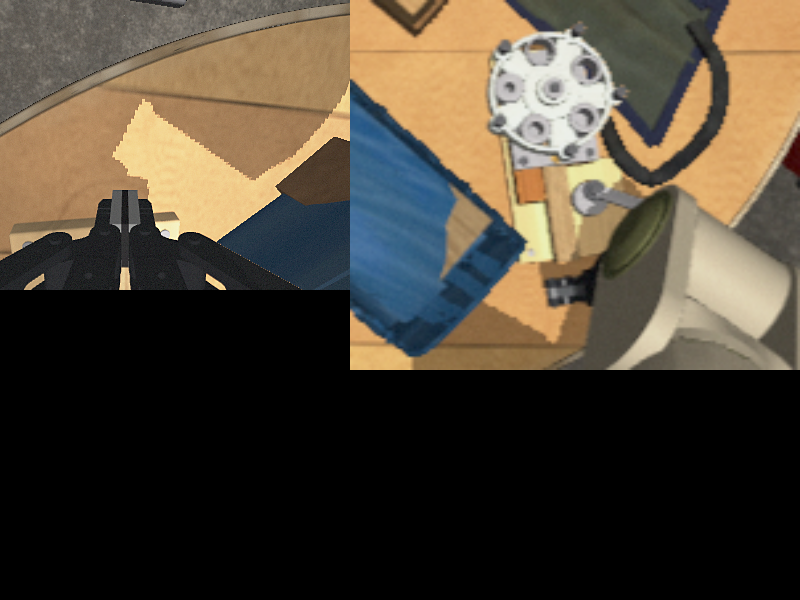

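The fingertips (right panel, (560,290)) are behind the strip's end at (565,262), with the timber clear to the left. I'll drop to z≈22 and push.

```bash
python3 -m crank '[[[0,-0.13,0.9,0,0,0,0],[-0.3,0,0,0,0,0,0],[-0.3,0,0,0,0,0,0],[-0.3,0,0,0,0,0,0],[-0.3,0,0,0,0,0,0],[-0.3,0,0,0,0,0,0],[-0.3,0,0,0,0,0,0],[-0.3,0,0,0,0,0,0]]]'
python3 -m crank '[[[-0.1,0,0,0,0,0,0],[-0.1,0,0,0,0,0,0],[-0.1,0,0,0,0,0,0],[-0.1,0,0,0,0,0,0],[-0.1,0,0,0,0,0,0],[-0.1,0,0,0,0,0,0],[0,0,0,0,0,0,0],[0,0,0,0,0,0,0]]]'
```

```text
time_s: 5.15
eef_pos: [481.0, -56.5, 24.0]
ee_rot: [-0.003, -0.058, 0.996, 0.07]
force: [-1.3, -0.7, 0.6]
grip_width: -0.003
grip_force: 0.3
time_s: 5.95
eef_pos: [495.2, -54.8, 23.9]
ee_rot: [-0.003, -0.058, 0.996, 0.07]
force: [0.3, -0.1, -0.6]
grip_width: 0.002
grip_force: 0.0
```

```bash
for k in 1; do python3 -m crank '[[[-0.06,0,0,0,0,0,0],[-0.06,0,0,0,0,0,0],[-0.06,0,0,0,0,0,0],[-0.06,0,0,0,0,0,0],[0,0,0,0,0,0,0],[0,0,0,0,0,0,0],[0,0,0,0,0,0,0],[0,0,0,0,0,0,0]]]'; done
```

```text
time_s: 6.75
eef_pos: [497.0, -54.5, 23.8]
ee_rot: [-0.009, -0.059, 0.996, 0.07]
force: [-26.4, -9.9, 18.2]
grip_width: -0.006
grip_force: 13.5
```

The strip met the stop at x≈497 as predicted, with a 26 N push. I'll back off, rise and look at the whole jig from above.

```bash
python3 -m crank '[[[0.8,0,0,0,0,0,0],[0.8,0,0,0,0,0,0],[0,0.13,-0.95,0,0,0,0],[0,0.13,-0.95,0,0,0,0],[0,0.13,-0.95,0,0,0,0],[0,0.13,-0.95,0,0,0,0],[0,0.13,-0.95,0,0,0,0],[0,0.13,-0.95,0,0,0,0]]]'|sed -n 1,2p
python3 -m crank '[[[0,0.13,-0.95,0,0,0,0],[0,0.13,-0.95,0,0,0,0],[0,0.13,-0.95,0,0,0,0],[0,0.13,-0.95,1,0,0,0],[-0.98,0,0,0,0,0,0],[-0.98,0,0,0,0,0,0],[-0.98,0,0,0,0,0,0],[-0.98,0,0,0,0,0,0]]]'|sed -n 1,2p
python3 -m crank '[[[-0.98,0,0,0,0,0,0],[-0.98,0,0,0,0,0,0],[-0.98,0,0,0,0,0,0],[-0.98,0,0,0,0,0,0],[0,0,0,0,0,0,0],[0,0,0,0,0,0,0],[0,0,0,0,0,0,0],[0,0,0,0,0,0,0]]]'
python3 - <<'E'
from h import *
T=tool(); np.save('Tw4.npy',T); i=capture('wrist'); cv2.imwrite('pics/w4.png',i); print(np.round(T,3))
print([proj('wrist',p,T) for p in ([582,-44,73],[509,-136,70],[623,-39,73])])
cv2.imwrite('pics/c4.png',cv2.resize(i[20:320,60:460],(800,600),interpolation=cv2.INTER_CUBIC))
E
```

```text
time_s: 7.55
eef_pos: [461.2, -59.3, 168.8]
time_s: 8.35
eef_pos: [559.5, -48.0, 263.7]
time_s: 9.15
eef_pos: [655.3, -37.0, 264.4]
ee_rot: [0.001, -0.058, 0.998, -0.0]
force: [0.3, 0.9, -0.2]
grip_width: -0.006
grip_force: 0.0
[[-9.93000e-01 -1.16000e-01  2.00000e-03  6.55327e+02]
 [-1.16000e-01  9.93000e-01  0.00000e+00 -3.70160e+01]
 [-2.00000e-03 -0.00000e+00 -1.00000e+00  2.64403e+02]
 [ 0.00000e+00  0.00000e+00  0.00000e+00  1.00000e+00]]
[(np.float64(254.77922245941778), np.float64(104.64392690403197)), (np.float64(175.76607645856922), np.float64(21.743603384194614)), (np.float64(254.9434397360703), np.float64(141.50663680274067))]
```

View pics/c4.png

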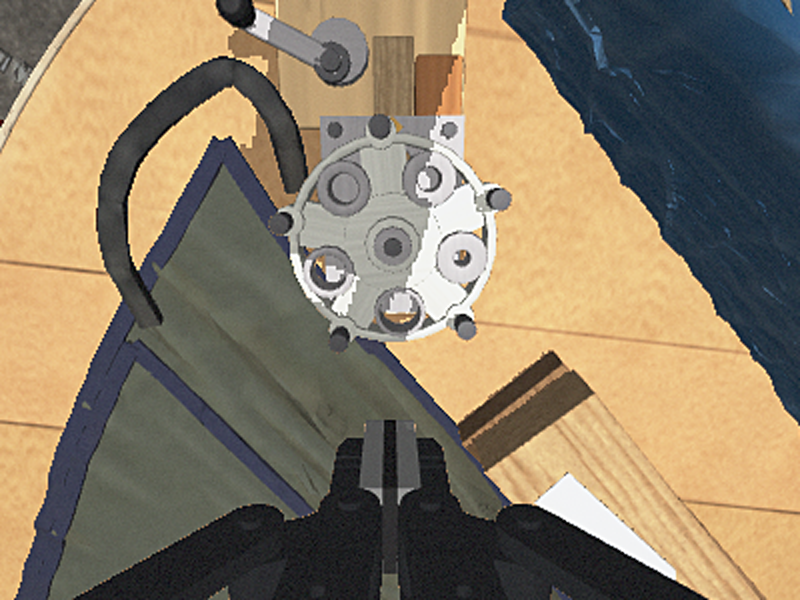

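The strip now ends at (393,37) under the bridge, home. The turret axis is at (392,246), 12 bush at (429,178), 16 bush at (344,188), the posts at (379,126), (281,223) and (497,198), the knob at (236,10), and the bridge screws at (335,130) and (450,130).

```bash
python3 - <<'E'
from h import *
T=np.load('Tw4.npy')
P={}
for n,u,v,z in [('axis',392,246,73),('12',429,178,73),('16',344,188,73),('20',328,268,73),('24',401,308,73),('8',462,258,73),('p1',379,126,92),('p2',281,223,92),('p3',340,335,92),('p4',464,325,92),('p5',497,198,92),('scrR',335,130,47),('scrL',450,130,47),('strR',373,37,34),('strL',414,37,34),('brR',322,117,47),('brL',465,117,47),('knob',236,10,70),('pivot',333,62,50)]:
    P[n]=onz('wrist',60+u/2,20+v/2,z,T)[:2]; print(n,np.round(P[n],1))
c=np.mean([P[k] for k in ('8','12','16','20','24')],0); d=np.mean([P['p%d'%k] for k in range(1,6)],0); print(c,d)
for k in ('8','12','16','20','24'):
    e=P[k]-c; print(k,np.hypot(*e),np.degrees(np.arctan2(e[1],e[0]))%360)
for k in range(1,6):
    e=P['p%d'%k]-d; print(k,np.hypot(*e),np.degrees(np.arctan2(e[1],e[0]))%360)
E
```

```text
axis [624.6 -37.6]
12 [584.1 -21.3]
16 [595.1 -68.6]
20 [641.9 -73.7]
24 [661.1 -27.7]
8 [626.8   4.3]
p1 [561. -52.]
p2 [616.6 -99.7]
p3 [676.5 -61.9]
p4 [662.2   8.6]
p5 [589.8  15.2]
scrR [563.8 -78.8]
scrL [555.8 -10.8]
strR [509.4 -62.3]
strL [506.6 -38.3]
brR [557.5 -87.1]
brL [547.7  -3.1]
knob [ 511.8 -133.6]
pivot [527.7 -82.9]
[621.80472109 -37.40720623] [621.22781216 -37.938027  ]
8 41.986628703486396 83.18311591284548
12 41.014688874855594 156.84535439319157
16 41.00874228350528 229.42238977551258
20 41.52052322803648 298.94606242698967
24 40.477491650990714 13.811933843419924
1 61.803309861154716 193.1502175827002
2 61.90066214443487 265.69474804044614
3 60.25299307973701 336.5881764286938
4 62.02547196266969 48.65215673859199
5 61.76413923964225 120.5981685571507
```

Estimates: jig yaw 6.7°, station (581,-43), strip end 45 mm short of the bridge front (exactly home), and turret turn +29.9°. Now the cam: down beside the knob, then sweep it shut.

```bash
python3 -m crank '[[[0.84,-0.65,0,0,0,0,0],[0.84,-0.65,0,0,0,0,0],[0.84,-0.65,0,0,0,0,0],[0.84,-0.65,0,0,0,0,0],[0.84,-0.65,0,0,0,0,0],[0.84,-0.65,0,0,0,0,0],[0,0,0.96,0,0,0,0],[0,0,0.96,0,0,0,0]]]'|sed -n 1,2p
python3 -m crank '[[[0,0,0.96,0,0,0,0],[0,0,0.96,0,0,0,0],[0,0,0.96,0,0,0,0],[0,0,0.96,0,0,0,0],[0,0,0.96,0,0,0,0],[0,0,0.96,0,0,0,0],[0,0,0.96,0,0,0,0],[0,0,0,0,0,0,0]]]'
python3 -m crank '[[[0.58,0.27,0,0,0,0,0],[0.52,0.11,0,0,0,0,0],[0.47,0.22,0,0,0,0,0],[0.42,0.33,0,0,0,0,0],[0.33,0.41,0,0,0,0,0],[0.23,0.36,0,0,0,0,0],[0,0,0,0,0,0,0],[0,0,0,0,0,0,0]]]'
```

```text
time_s: 10.0
eef_pos: [541.6, -149.1, 216.1]
time_s: 10.8
eef_pos: [540.7, -147.7, 45.4]
ee_rot: [-0.001, -0.058, 0.998, 0.001]
force: [0.6, -0.6, 0.2]
grip_width: -0.0
grip_force: 0.0
time_s: 11.6
eef_pos: [476.1, -115.2, 50.1]
ee_rot: [0.004, -0.058, 0.998, -0.002]
force: [4.2, -5.8, 1.0]
grip_width: -0.004
grip_force: 2.8
```

```bash
python3 -m crank '[[[0.04,0.1,0,0,0,0,0],[0,0.1,0,0,0,0,0],[0,0.05,0,0,0,0,0],[0,0,0,0,0,0,0],[0,0,0,0,0,0,0],[0,0,0,0,0,0,0],[0,0,0,0,0,0,0],[0,0,0,0,0,0,0]]]'
```

```text
time_s: 12.4
eef_pos: [476.1, -113.9, 50.6]
ee_rot: [0.006, -0.059, 0.998, -0.007]
force: [6.0, -33.2, -7.8]
grip_width: 0.003
grip_force: 16.7
```

The lever hit its end with 33 N on the finger. I'll back off and go over the front post (world ≈(560.5,-52)).

```bash
python3 -m crank '[[[0,-1,0,0,0,0,0],[0,0,-1,0,0,0,0],[0,0,-1,0,0,0,0],[0,0,-1,0,0,0,0],[0,0,-1,0,0,0,0],[-0.91,0.76,0,0,0,0,45],[-0.91,0.76,0,0,0,0,45],[-0.91,0.76,0,0,0,0,45]]]'|sed -n 1,2p
python3 -m crank '[[[-0.91,0.76,0,0,0,0,45],[0,0,0,0,0,-0.76,45],[0,0,0,0,0,0,45],[0,0,0,0,0,0,45],[0,0,0,0,0,0,45],[0,0,0,0,0,0,45],[0,0,0,0,0,0,45],[0,0,0,0,0,0,45]]]'
python3 - <<'E'
from h import *
T=tool(); print(np.round(T,3)); d=T[:3,:3].T@(np.array([560.5,-52,75])-T[:3,3]); print(d/25, sense()['joints'])
E
```

```text
time_s: 13.2
eef_pos: [537.2, -67.2, 149.7]
time_s: 14.0
eef_pos: [556.6, -46.4, 147.8]
ee_rot: [0.001, -0.111, 0.994, 0.0]
force: [0.7, -0.4, 0.8]
grip_width: 0.525
grip_force: 0.0
[[-9.75000e-01 -2.20000e-01  1.00000e-03  5.56622e+02]
 [-2.20000e-01  9.75000e-01  0.00000e+00 -4.64220e+01]
 [-1.00000e-03 -0.00000e+00 -1.00000e+00  1.47773e+02]
 [ 0.00000e+00  0.00000e+00  0.00000e+00  1.00000e+00]]
[-0.09785345 -0.25134289  2.91112387] [-2.93233452e-01  4.61158196e-01  1.51124374e+00  6.40194960e-04
  1.16782649e+00 -2.08645761e+00]
```

```bash
python3 -m crank '[[[-0.1,-0.25,0.97,0,0,0,45],[0,0,0.97,0,0,0,45],[0,0,0.97,0,0,0,45],[0,0,0,0,0,0,10],[0,0,0,0,0,0,8],[0,0,0,0,0,0,8],[0,0,0,0,0,0,8],[0,0,0,0,0,0,8]]]' 25
python3 -m crank '[[[-0.006,-0.168,0,0,0,-0.469,8],[-0.006,-0.168,0,0,0,-0.469,8],[-0.006,-0.168,0,0,0,-0.469,8],[-0.006,-0.168,0,0,0,-0.469,8],[-0.006,-0.168,0,0,0,-0.469,8],[-0.006,-0.168,0,0,0,-0.469,8],[-0.006,-0.168,0,0,0,-0.469,8],[-0.006,-0.168,0,0,0,-0.469,8]]]'
python3 -m crank '[[[0,0,0,0,0,0,8],[0,0,0,0,0,0,8],[0,0,0,0,0,0,8],[0,0,0,0,0,0,8],[0,0,0,0,0,0,8],[0,0,0,0,0,0,8],[0,0,0,0,0,0,8],[0,0,0,0,0,0,8]]]'
```

```text
time_s: 14.8
eef_pos: [561.1, -52.0, 76.0]
ee_rot: [0.002, -0.111, 0.994, -0.0]
force: [-1.2, -1.0, 3.7]
grip_width: 0.125
grip_force: 24.9
time_s: 15.6
eef_pos: [576.0, -81.6, 76.0]
ee_rot: [0.0, -0.366, 0.931, -0.0]
force: [-5.7, -1.8, 5.7]
grip_width: 0.121
grip_force: 25.2
time_s: 16.4
eef_pos: [576.4, -82.1, 76.1]
ee_rot: [0.001, -0.365, 0.931, -0.001]
force: [-2.8, -5.0, 3.7]
grip_width: 0.127
grip_force: 25.0
```

```bash
python3 -m crank '[[[0,0,0,0,0,0,40],[0,0,0,0,0,0,40],[0,0,0,0,0,0,40],[0,0,-1,0,0,0,40],[0,0,-1,0,0,0,40],[0,0,-1,0,0,0.9,40],[0,0,-1,0,0,0.9,40],[0,0,-1,0,0,0.9,40]]]'|sed -n 1,2p
python3 -m crank '[[[0,0,-1,0,0,0.9,30],[0,0,-1,0,0,0.9,0],[-0.84,0.35,0,0,0,0,0],[-0.84,0.35,0,0,0,0,0],[-0.84,0.35,0,0,0,0,0],[-0.84,0.35,0,0,0,0,0],[0,0,0,0,0,0,0],[0,0,0,0,0,0,0]]]'
python3 - <<'E'
from h import *
T=tool(); np.save('Tw5.npy',T); i=capture('wrist'); cv2.imwrite('pics/w5.png',i); print(np.round(T,3))
cv2.imwrite('pics/c5.png',cv2.resize(i[5:230,130:430],(800,600),interpolation=cv2.INTER_CUBIC))
E
```

```text
time_s: 17.2
eef_pos: [575.9, -80.9, 201.0]
time_s: 18.0
eef_pos: [655.0, -36.4, 249.7]
ee_rot: [0.0, -0.059, 0.998, 0.0]
force: [-0.4, 0.2, 0.1]
grip_width: 0.005
grip_force: 0.0
[[-9.93000e-01 -1.19000e-01  1.00000e-03  6.55048e+02]
 [-1.19000e-01  9.93000e-01  0.00000e+00 -3.63550e+01]
 [-1.00000e-03  0.00000e+00 -1.00000e+00  2.49665e+02]
 [ 0.00000e+00  0.00000e+00  0.00000e+00  1.00000e+00]]
```

View pics/c5.png

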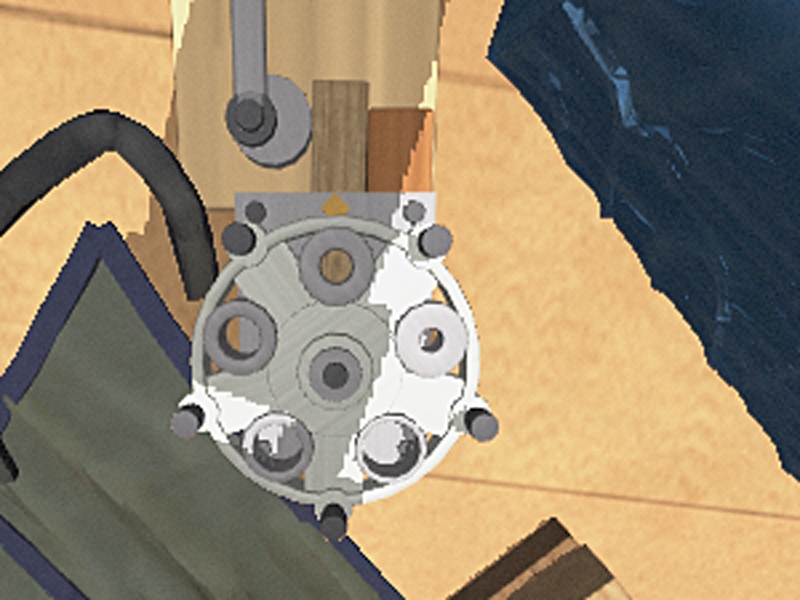

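The lever lies straight along -x (shut). The pointer (335,206), 12 bush (336,266) and turret axis (336,374) are in line. Checking the numbers.

```bash
python3 - <<'E'
from h import *
T=np.load('Tw5.npy'); k=3/8
f=lambda u,v,z: onz('wrist',130+u*k,5+v*k,z,T)[:2]
B=[f(*p,73) for p in ((336,266),(239,339),(277,446),(392,447),(432,339))]
Q=[f(*p,92) for p in ((239,240),(188,421),(334,520),(483,425),(435,241))]
for S in (B,Q):
    c=np.mean(S,0); print('c',c)
    print([(np.hypot(*(p-c)).round(1),round(np.degrees(np.arctan2(*(p-c)[::-1]))%360,1)) for p in S])
s1,s2=f(256,211,47),f(413,211,47); print('scr',s1,s2,np.degrees(np.arctan2(-(s2-s1)[0],(s2-s1)[1])))
b1,b2=f(235,193,47),f(437,193,47); print('br',(b1+b2)/2,np.degrees(np.arctan2(-(b2-b1)[0],(b2-b1)[1])),'ptr',f(335,206,48))
# near bit from earlier view w1: shank top & body base points, + top cam
T1=np.load('Tw1.npy')
print('tip top(w1)',onz('wrist',224+50.5,168+57,127,T1)[:2],'base',onz('wrist',224+45.5,168+28,37,T1)[:2])
E
```

```text
c [622.66188457 -37.53911856]
[(np.float64(41.6), np.float64(186.4)), (np.float64(41.9), np.float64(259.4)), (np.float64(41.6), np.float64(329.6)), (np.float64(41.7), np.float64(43.1)), (np.float64(42.1), np.float64(114.1))]
c [621.92832046 -37.45985611]
[(np.float64(62.2), np.float64(222.7)), (np.float64(62.5), np.float64(294.3)), (np.float64(61.2), np.float64(6.2)), (np.float64(63.0), np.float64(77.8)), (np.float64(62.4), np.float64(150.2))]
scr [563.25955231 -78.7500373 ] [555.2821841  -12.01365643] 6.8165371936974655
br [552.0691217  -45.60654795] 6.81684663965869 ptr [557.31810404 -45.40675493]
tip top(w1) [375.61365776 304.32887234] base [370.74639314 304.97588513]
```

The 12 bush is within about 0.4° of the pointer line. Now cross the timber to look straight down on the near bit.

```bash
python3 -m crank '[[[0.46,0.99,-1,0,0,0,0],[0.46,0.99,-1,0,0,0,0],[0.46,0.99,0,0,0,0,0],[0.46,0.99,0,0,0,0,0],[0.46,0.99,0,0,0,0,0],[0.46,0.99,0,0,0,0,0],[0.46,0.99,0,0,0,0,0],[0.46,0.99,0,0,0,0,0]]]'|sed -n 1,2p
python3 -m crank '[[[0.46,0.99,0,0,0,0,0],[0.46,0.99,0,0,0,0,0],[0.46,0.99,0,0,0,0,0],[0.46,0.99,0,0,0,0,0],[0.46,0.99,0.9,0,0,0,0],[0.46,0.99,0.9,0,0,0,0],[0.46,0.99,0.9,0,0,0,0],[0,0,0,0,0,0,0]]]'
python3 -m crank '[[[0,0,0,0,0,0,0],[0,0,0,0,0,0,0],[0,0,0,0,0,0,30],[0,0,0,0,0,0,45],[0,0,0,0,0,0,45],[0,0,0,0,0,0,45],[0,0,0,0,0,0,45],[0,0,0,0,0,0,45]]]'|sed -n 1,2p
python3 - <<'E'
from h import *
T=tool(); np.save('Tw6.npy',T); i=capture('wrist'); cv2.imwrite('pics/w6.png',i); print(np.round(T,3))
u,v=proj('wrist',[373,305,80],T); print(u,v); x0,y0=int(u-60),max(0,int(v-45)); print(x0,y0)
cv2.imwrite('pics/c6.png',cv2.resize(i[y0:y0+90,x0:x0+120],(800,600),interpolation=cv2.INTER_CUBIC))
t=capture('top'); cv2.imwrite('pics/t6.png',t)
E
```

```text
time_s: 18.85
eef_pos: [539.2, 149.4, 300.4]
time_s: 19.65
eef_pos: [437.2, 312.6, 230.0]
ee_rot: [-0.002, -0.06, 0.998, -0.001]
force: [0.6, -0.5, 1.2]
grip_width: -0.001
grip_force: 0.0
time_s: 20.45
eef_pos: [440.1, 311.8, 232.3]
[[-9.93000e-01 -1.18000e-01  1.00000e-03  4.40097e+02]
 [-1.18000e-01  9.93000e-01  0.00000e+00  3.11767e+02]
 [-1.00000e-03 -0.00000e+00 -1.00000e+00  2.32337e+02]
 [ 0.00000e+00  0.00000e+00  0.00000e+00  1.00000e+00]]
254.4075554092335 111.61960773565907
194 66
```

View pics/c6.png

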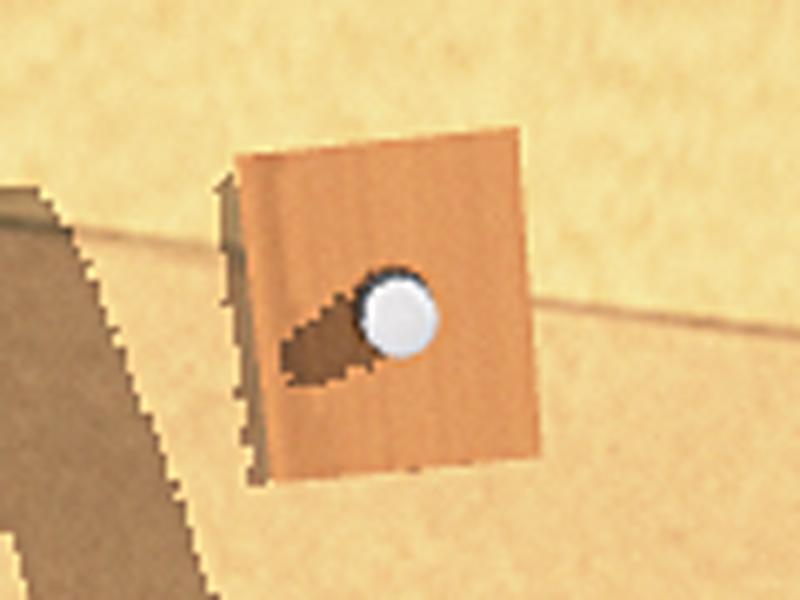

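Looking straight down: the shank top is at (400,316), and the body is barely wider than the shank (12 mm bit confirmed), almost upright in its block.

```bash
python3 - <<'E'
from h import *
T=np.load('Tw6.npy')
p=onz('wrist',194+400*.15,66+316*.15,127,T); b=onz('wrist',194+391*.15,66+305*.15,40,T); print(p,b)
tgt=p.copy(); tgt[2]=90
d=T[:3,:3].T@(tgt-tool()[:3,3]); print(d/25)
# bit via top cam for a bias check
t=cv2.imread('pics/t6.png'); print(proj('top',p))
E
```

```text
[372.94318072 304.66169319 127.        ] [374.68489781 303.17296715  40.        ]
[2.70891868 0.03528812 5.68857527]
(np.float64(211.84592214001364), np.float64(261.34355577962356))
```

```bash
python3 -m crank '[[[0.9,0.01,0,0,0,0,45],[0.9,0.01,0,0,0,0,45],[0.9,0.01,0,0,0,0,45],[0,0,0.95,0,0,0,45],[0,0,0.95,0,0,0,45],[0,0,0.95,0,0,0,45],[0,0,0.95,0,0,0,45],[0,0,0.95,0,0,0,45]]]'|sed -n 1,2p
python3 -m crank '[[[0,0,0.94,0,0,0,45],[0,0,0,0,0,0,45],[0,0,0,0,0,0,8],[0,0,0,0,0,0,6],[0,0,0,0,0,0,6],[0,0,0,0,0,0,6],[0,0,0,0,0,0,6],[0,0,0,0,0,0,6]]]' 50
python3 - <<'E'
from h import *
i=capture('wrist'); cv2.imwrite('pics/w7.png',i)
E
```

```text
time_s: 21.35
eef_pos: [373.1, 304.6, 112.7]
time_s: 22.15
eef_pos: [373.9, 303.9, 91.2]
ee_rot: [0.002, -0.06, 0.998, -0.001]
force: [1.1, -6.2, 3.2]
grip_width: 0.106
grip_force: 48.7
```

```bash
python3 -m crank '[[[0,0,-0.5,0,0,0,6],[0,0,-1,0,0,0,6],[0,0,-1,0,0,0,6],[0,0,-1,0,0,0,6],[0,0,-1,0,0,0,6],[0,0,-1,0,0,0,6],[0,0,-1,0,0,0,6],[0,0,-1,0,0,0,6]]]'
python3 -m crank '[[[0,0,-1,0,0,0,6],[0,0,-1,0,0,0,6],[0,0,-0.5,0,0,0,6],[-0.44,-0.98,0,0,0,0,6],[-0.44,-0.98,0,0,0,0,6],[-0.44,-0.98,0,0,0,0,6],[-0.44,-0.98,0,0,0,0,6],[-0.44,-0.98,0,0,0,0,6]]]'|sed -n 1,2p
python3 -m crank '[[[-0.44,-0.98,0,0,0,0,6],[-0.44,-0.98,0,0,0,0,6],[-0.44,-0.98,0,0,0,0,6],[-0.44,-0.98,0,0,0,0,6],[-0.44,-0.98,0,0,0,0,6],[-0.44,-0.98,0,0,0,0,6],[-0.44,-0.98,0,0,0,0,6],[-0.44,-0.98,0,0,0,0,6]]]'|sed -n 1,2p
python3 -m crank '[[[-0.44,-0.98,0,0,0,0,6],[-0.44,-0.98,0,0,0,0,6],[0,0,0.9,0,0,0,6],[0,0,0.9,0,0,0,6],[0,0,0.9,0,0,0,6],[0,0,0.9,0,0,0,6],[0,0,0,0,0,0,6],[0,0,0,0,0,0,6]]]'
python3 - <<'E'
from h import *
T=tool(); np.save('Tw8.npy',T); i=capture('wrist'); cv2.imwrite('pics/w8.png',i)
u,v=proj('wrist',[581,-42.5,100],T); print(np.round(T,3),u,v,proj('top',[581,-42.5,100]))
x0,y0=int(u-80),int(v-80); 
cv2.imwrite('pics/c8.png',cv2.resize(i[y0:y0+120,x0:x0+160],(800,600),interpolation=cv2.INTER_CUBIC)); print(x0,y0)
E
```

```text
time_s: 23.0
eef_pos: [372.7, 304.5, 279.5]
ee_rot: [0.001, -0.059, 0.998, 0.0]
force: [0.4, -1.5, -1.2]
grip_width: 0.101
grip_force: 48.9
time_s: 23.8
eef_pos: [442.1, 188.4, 341.0]
time_s: 24.6
eef_pos: [552.7, 4.2, 341.1]
time_s: 25.4
eef_pos: [580.4, -40.9, 251.6]
ee_rot: [0.001, -0.059, 0.998, -0.0]
force: [-0.9, 0.1, -0.4]
grip_width: 0.098
grip_force: 49.0
[[-9.93000e-01 -1.18000e-01  3.00000e-03  5.80394e+02]
 [-1.18000e-01  9.93000e-01 -0.00000e+00 -4.09130e+01]
 [-3.00000e-03 -0.00000e+00 -1.00000e+00  2.51567e+02]
 [ 0.00000e+00  0.00000e+00  0.00000e+00  1.00000e+00]] 251.81757030227507 177.18111315272816 (np.float64(350.09992680509947), np.float64(178.05081144583033))
171 97
```

View pics/c8.png

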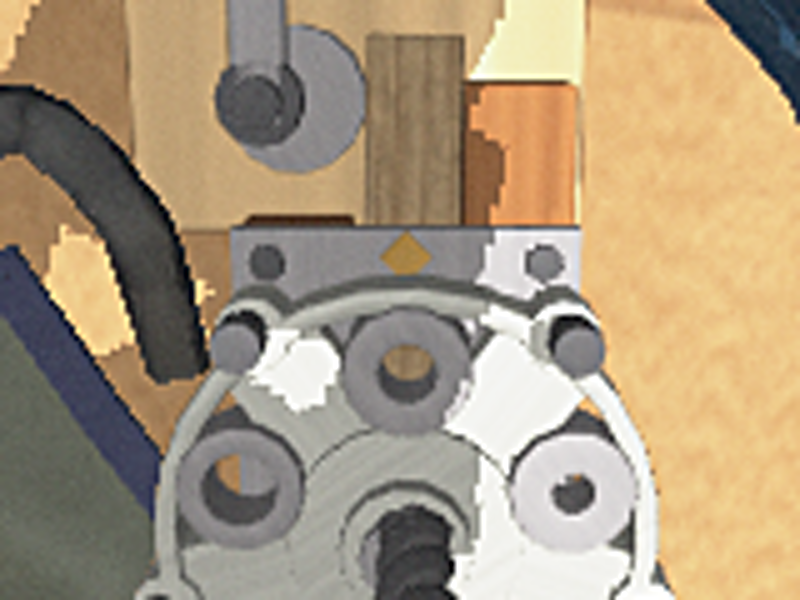

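The bit hangs straight, with its point at (413,508). The 12 bush mouth is at (407,367), in line with the pointer (406,255), and the lever is shut.

```bash
python3 - <<'E'
from h import *
T=np.load('Tw8.npy'); f=lambda u,v,z: onz('wrist',171+u*.2,97+v*.2,z,T)
p=f(413,508,172); b=f(407,367,73); q=f(413,600,200); print(p,b,q)
for n,x in (('pt-tcp',p-T[:3,3]),('bush-pt',b-p)): print(n, T[:3,:3].T@x)
i=cv2.imread('pics/w8.png'); g=cv2.cvtColor(i,cv2.COLOR_BGR2GRAY)
for y in range(196,232,3): print(y,g[y,242:266].tolist())
E
```

```text
[580.01221237 -40.43936797 172.        ] [579.96880926 -42.1977391   73.        ] [584.61806037 -39.79679524 200.        ]
pt-tcp [ 0.53396288  0.55406954 79.56570412]
bush-pt [ 0.51362071 -1.69249447 98.9998253 ]
196 [181, 118, 89, 94, 136, 161, 191, 176, 171, 174, 179, 179, 177, 189, 177, 145, 98, 78, 70, 118, 173, 168, 163, 147]
199 [144, 180, 174, 168, 175, 174, 101, 72, 77, 74, 78, 73, 54, 49, 45, 72, 139, 176, 185, 161, 79, 112, 171, 171]
202 [166, 174, 175, 125, 67, 59, 68, 50, 54, 59, 57, 60, 60, 64, 62, 58, 63, 55, 35, 90, 178, 169, 90, 160]
205 [168, 135, 135, 135, 124, 49, 56, 67, 67, 61, 80, 79, 78, 75, 73, 76, 75, 59, 43, 182, 171, 166, 141, 203]
208 [136, 126, 139, 141, 92, 56, 69, 68, 57, 53, 65, 63, 65, 58, 61, 65, 57, 54, 32, 163, 255, 255, 253, 246]
211 [174, 148, 131, 137, 76, 59, 58, 63, 68, 67, 64, 69, 68, 76, 80, 77, 72, 55, 45, 35, 255, 243, 237, 243]
214 [169, 168, 162, 145, 67, 58, 62, 65, 69, 83, 49, 65, 41, 48, 49, 48, 36, 33, 164, 255, 248, 240, 239, 241]
217 [165, 164, 167, 140, 57, 64, 69, 48, 61, 65, 62, 64, 67, 61, 62, 59, 64, 57, 53, 31, 161, 255, 245, 239]
220 [165, 166, 169, 187, 48, 58, 65, 68, 65, 59, 67, 80, 77, 74, 76, 78, 72, 58, 40, 64, 235, 254, 249, 254]
223 [170, 172, 173, 143, 48, 59, 72, 68, 82, 87, 82, 59, 53, 48, 45, 53, 47, 24, 16, 159, 109, 165, 227, 210]
226 [139, 93, 130, 83, 61, 71, 67, 50, 52, 58, 65, 59, 60, 66, 63, 63, 64, 61, 55, 56, 31, 114, 229, 218]
229 [119, 121, 57, 117, 44, 58, 67, 72, 74, 78, 78, 76, 76, 79, 77, 74, 72, 76, 65, 55, 44, 143, 178, 174]
```

```bash
python3 -m crank '[[[0.02,-0.07,0.6,0,0,0,6],[0,0,0.6,0,0,0,6],[0,0,0.6,0,0,0,6],[0,0,0.6,0,0,0,6],[0,0,0.6,0,0,0,6],[0,0,0.6,0,0,0,6],[0,0,0,0,0,0,6],[0,0,0,0,0,0,6]]]'
python3 -m crank '[[[0,0,0,0,0,0,6],[0,0,0,0,0,0,6],[0,0,0,0,0,0,6],[0,0,0,0,0,0,6],[0,0,0,0,0,0,6],[0,0,0,0,0,0,6],[0,0,0,0,0,0,6],[0,0,0,0,0,0,6]]]'|sed -n 1,2p
python3 - <<'E'
from h import *
T=tool(); np.save('Tw9.npy',T); i=capture('wrist'); cv2.imwrite('pics/w9.png',i)
u,v=proj('wrist',[580.5,-42.3,75],T); print(np.round(T[:3,3],1),u,v)
x0,y0=int(u-40),int(v-35); s=capture('scene'); cv2.imwrite('pics/s9.png',s); print(proj('scene',[580.5,-42.3,75]))
cv2.imwrite('pics/c9.png',cv2.resize(i[y0:y0+60,x0:x0+80],(800,600),interpolation=cv2.INTER_CUBIC)); print(x0,y0)
E
```

```text
time_s: 26.25
eef_pos: [580.7, -42.8, 161.7]
ee_rot: [0.002, -0.059, 0.998, -0.0]
force: [0.8, -0.8, -0.2]
grip_width: 0.097
grip_force: 49.0
time_s: 27.05
eef_pos: [580.1, -42.7, 160.2]
[580.1 -42.7 160.2] 253.34424646676354 197.42313049609425
(np.float64(276.86631202421), np.float64(162.8741594796605))
213 162
```

View pics/c9.png

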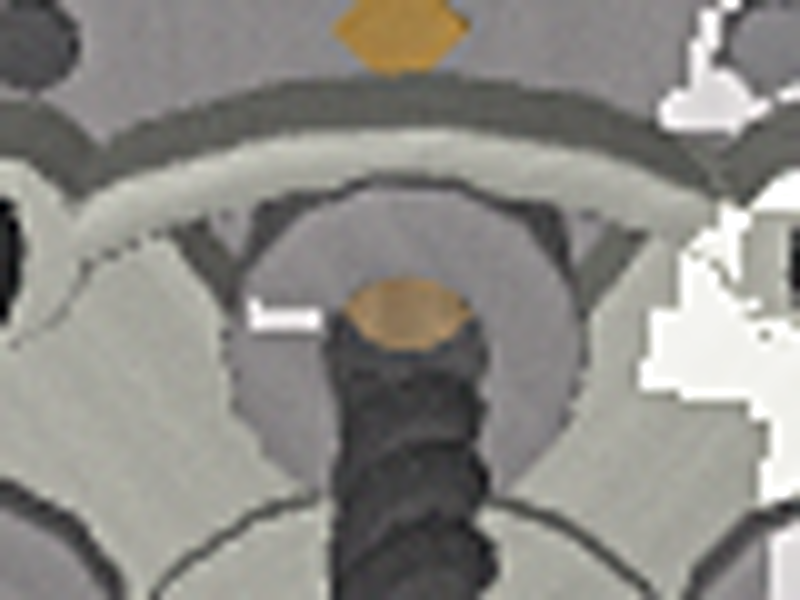

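The point is over the bore of the 12 bush: bush centre ≈(407,350), bit centre column ≈410, so under 0.5 mm off. Lowering gently while watching the force.

```bash
python3 -m crank '[[[-0.016,0,0.1,0,0,0,6],[0,0,0.1,0,0,0,6],[0,0,0.1,0,0,0,6],[0,0,0.1,0,0,0,6],[0,0,0.1,0,0,0,6],[0,0,0.1,0,0,0,6],[0,0,0.1,0,0,0,6],[0,0,0,0,0,0,6]]]'
sleep 0; python3 -c "
from h import *
s=sense(); print(s['eef_pos'],s['force'],s['wrist_torque'])"
```

```text
time_s: 27.95
eef_pos: [580.3, -42.6, 142.3]
ee_rot: [0.0, -0.059, 0.998, 0.0]
force: [0.3, -0.4, -0.2]
grip_width: 0.1
grip_force: 49.0
[580.32054769 -42.61288839 142.33655543] [ 0.25988109 -0.44217873 -0.2327624 ] [ 0.01718738  0.0176222  -0.02119987]
```

It is 10 mm into the bush with no contact force. Continuing.

```bash
python3 -m crank '[[[0,0,0.14,0,0,0,6],[0,0,0.14,0,0,0,6],[0,0,0.14,0,0,0,6],[0,0,0.14,0,0,0,6],[0,0,0.14,0,0,0,6],[0,0,0.14,0,0,0,6],[0,0,0.14,0,0,0,6],[0,0,0,0,0,0,6]]]'
python3 -m crank '[[[0,0,0.03,0,0,0,6],[0,0,0.03,0,0,0,6],[0,0,0.03,0,0,0,6],[0,0,0.03,0,0,0,6],[0,0,0,0,0,0,6],[0,0,0,0,0,0,6],[0,0,0,0,0,0,6],[0,0,0,0,0,0,6]]]'
```

```text
time_s: 28.75
eef_pos: [580.3, -42.6, 117.7]
ee_rot: [0.0, -0.059, 0.998, 0.0]
force: [-0.1, 0.1, 0.4]
grip_width: 0.099
grip_force: 49.0
time_s: 29.55
eef_pos: [580.5, -42.6, 115.3]
ee_rot: [0.001, -0.059, 0.998, 0.0]
force: [0.3, -0.4, -0.8]
grip_width: 0.101
grip_force: 49.0
```

```bash
python3 -m crank '[[[0,0,0.05,0,0,0,6],[0,0,0,0,0,0,6],[0,0,0,0,0,0,14],[0,0,0,0,0,0,20],[0,0,0,0,0,0,35],[0,0,0,0,0,0,45],[0,0,0,0,0,0,45],[0,0,0,0,0,0,45]]]'
python3 -m crank '[[[0,0,-0.5,0,0,0,45],[0,0,-1,0,0,0,45],[0,0,-1,0,0,0,45],[0,0,-1,0,0,0,45],[0,0,-1,0,0,0,45],[0,0,-1,0,0,0,45],[-1,0,0,0,0,0,45],[-1,0,0,0,0,0,45]]]'
python3 -m crank '[[[-1,0,0,0,0,0,45],[0,0,0,0,0,0,45],[0,0,0,0,0,0,45],[0,0,0,0,0,0,45],[0,0,0,0,0,0,45],[0,0,0,0,0,0,45],[0,0,0,0,0,0,45],[0,0,0,0,0,0,45]]]'|sed -n 1,2p
python3 - <<'E'
from h import *
T=tool(); i=capture('wrist'); cv2.imwrite('pics/w10.png',i)
print(proj('wrist',[580.5,-42.3,34+115],T),proj('wrist',[580.5,-42.3,73],T))
t=capture('top'); o=np.zeros((600,800,3),np.uint8)
o[:400,:500]=cv2.resize(i[0:240,110:410],(500,400)); o[:300,500:]=cv2.resize(t[140:230,310:400],(300,300),interpolation=cv2.INTER_CUBIC)
o[300:580,500:]=cv2.resize(t[200:284,130:220],(300,280)); cv2.imwrite('pics/c10.png',o)
E
```

```text
time_s: 30.35
eef_pos: [580.5, -42.6, 114.0]
ee_rot: [0.001, -0.059, 0.998, 0.0]
force: [-0.7, 0.1, -0.0]
grip_width: 0.527
grip_force: 0.0
time_s: 31.15
eef_pos: [630.7, -36.8, 254.1]
ee_rot: [0.002, -0.059, 0.998, -0.0]
force: [-0.1, -0.0, 0.4]
grip_width: 0.53
grip_force: 0.0
time_s: 31.95
eef_pos: [654.7, -33.8, 251.7]
(np.float64(253.33231557298174), np.float64(104.58468313491872)) (np.float64(253.61191900581917), np.float64(103.85031501020146))
```

View pics/c10.png

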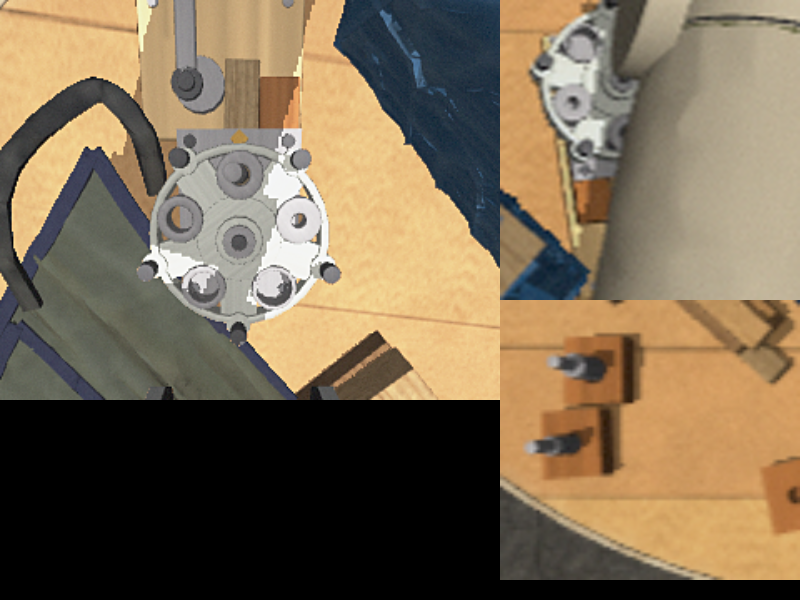

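The bit stands upright in the bush, top at (237,173) where expected. The pointer (239,137), bush (240,174) and axis (239,242) are in line, the lever is shut, and the other two bits stand in their blocks. Handing in.

```bash
python3 -c "
from rig import *
print(finish_job())"
```

```text
the job is handed in; nothing more can be done
None
```

I handed the job in at about 32 s of the 72 s limit. By the last pictures the strip is home and clamped, the 12 mm bush is at the pointer (within about 0.5°), and the 12 mm bit stands upright in it; the other two bits are untouched.

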